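# Mark the handwheel that binds

### The job

One of the two handwheels on the bench drags in its bearing: first push a wheel briskly by its black crank handle and let go, to learn which runs freely and which binds (try both if you like). Then put the red ring over the spindle of the binding wheel, flat on the hub, and let go of it. Finish by giving the free wheel one more brisk push and let it coast by itself; leave the yellow ring where it is.

Things in the scene. Friction and masses are not known exactly. Their poses are not given: they have to be found in the camera images.
- wheel_a: Handwheel on an upright spindle, stand fixed to the bench: grey disc 154 mm across, top 60 mm above the bench; boss 48 mm across, top at 75 mm; spindle nose 16 mm thick, top at 115 mm; black upright crank handle 20 mm thick, 62 mm from the axis, top at 105 mm. All turn together, either way, without limit. Origin on the axis, 40 mm above the bench; z up, x axis points to the handle.
- wheel_b: The other handwheel, alike in looks, sizes and axes. One of the two binds, the other is free. Pushed by its handle at 0.1 to 0.25 m/s (under 3 N) and let go, the free one coasts on for 1 to 7 s, the binding one stops at once. Left or right says nothing: their places change.
- red_center (a point): Red plastic marking ring, 56 mm outside, 36 mm bore, 24 mm high, 60 g, lying flat on the bench; the point is its centre, half-way up (12 mm above the bench).
- yellow_center (a point): Yellow plastic marking ring, 56 mm outside, 36 mm bore, 24 mm high, 60 g, lying flat on the bench; the point is its centre, half-way up (12 mm above the bench). Not to be moved.
Things that resemble listed ones, but are neither listed nor needed, are in the scene too. Leave any orange or turquoise look-alike of the part that bears wheel_a alone.

How it is judged:
By the outcome, as a careful person would: the job done as asked, in the order asked, and still so for the second after the job is handed in, with the robot touching nothing.
It also fails if it takes over 67 s, if anything falls off the work surface, if the arm or the gripper's body presses on something with over 40 N, if the wrist force passes 120 N, or if a joint passes its speed limit or range.

### The arm

A 6-joint arm with a two-finger parallel gripper is mounted at the origin on the work surface. World frame = base frame: x ahead of the robot, y to its left, z up, the work surface at z = 0. Lengths are in m, angles in degrees, forces in N, time in s.
With the tool pointing down it reaches from about 0.35 to 0.875 m from the base axis. Payload 4.2 kg.
Tool frame: the origin (TCP) lies midway between the tips of the shut fingers; the grasp point (between the pads) lies r.pinch_z behind it (r.pinch_z is the distance from the TCP to the grasp point, in m); z points along the fingers, y is the direction in which the jaws open and shut (so a half turn about z gives the same grasp; the last joint's range is limited). The gripper opens to 87 mm and grips with 3 to 60 N. Pads are 19 mm wide; open, the fingers measure 117 mm over their backs; the gripper's body (75 mm by 190 mm) begins 51 mm behind the grasp point.
Start: joints at [78.472, 22.042, 0.453, 0, -68.411, -14.817], TCP at [0.277, 0.56, 0.223] pointing down, gripper open.
Joint ranges: [-179.83, 179.83], [-69.29, 118.12], [-61.27, 80.66], [-181.25, 117.63], [-171.15, -9.14], [-177.46, 177.46]. Speed limits (degrees/s): [159.86, 159.86, 180, 180, 180, 180].

### API

Orientations are given as a 3x3 rotation matrix whose columns are the frame's x, y, z axes.
In Python, from station import r gives the robot as it stands. The module is installed in compiled form; this text tells all that it offers.
- The arm moves only by the tool play_rows, never from a script. Its argument "deltas" is a list of rows, each a list of 7 numbers: the shift along the tool's x, y, z in units of 25 mm (1.0 is 25 mm), then the turn, a rotation vector about the tool's x, y, z in units of 5 degrees (1.0 is 5 degrees), then the finger opening in mm, from 0 to 87. In form: [[tx, ty, tz, wx, wy, wz, fingers], ...]. A call has 1 to 12 rows; each row is the pose to reach, as a shift and turn from the pose commanded when the call began, along the tool's axes at that moment; what a row does not reach only later rows make up. A row lasts 1/10 s, in which the tool goes at most 50 mm and 8.59 degrees, less where a joint would pass 70% of its speed; a pose out of reach is approached as far as the arm can. A call with a gripper value outside its range is refused whole. The fingers move at their own pace and stop on an object; the grip force is fixed at half the most. Time passes only in rows, so rows that repeat a pose let the fingers close. It gives the time, the measured TCP pose, the force and the opening at its end, in the units of the state.
- r.sense(): the state, without advancing time (a new reading comes with each control period).
- r.capture(name): name is "scene" or "side" or "wrist"; returns a dict with "pixels" (420x560x3 uint8, red, green, blue), "camera_matrix" (3x3 intrinsics, pixels), "k1" (the pictures are not rectified: a ray, as slopes to the right and down, at radius r is drawn at 1 + k1 r^2 times it, then the intrinsics apply), "R" (3x3) and "t" (3): a world point X has camera coordinates R X + t; the wrist camera has in their place "T_tool_cam" (4x4, takes a point from camera to tool coordinates, whose origin is the TCP and whose axes are the flange's). Camera axes: x right, y down, z forward; pixel columns grow to the right and rows downward; lengths in m; the calibration is good to about 2 mm. A picture is of the moment at which its call begins: read the wrist's pose just before it. There is no depth.
- r.finish_job(): hands the job in, once; it reports no verdict.
Trained networks look in the newest picture that a camera, given by its name, has taken for a name from the list of things; names that differ only in an ending like _2 or _b are one class to them, and where a whole thing is asked for, a point or a joint stands for the part that bears it (a point fixed in the world has none). Each returns a list of dicts, best first, with "score" (0 to 1); they miss things now and then, are a little off and sometimes report something else, mostly with a low value. They report only what shows in the picture. A call takes as long as a camera call. They do not tell look-alikes from the thing itself.
- r.spot_in(camera, target): "centre" ([x, y, z] in m, in world coordinates, good to about 4 mm: the middle of the surface that is visible of it).
- r.cut_out(camera, target): "region" (420x560 bool, what is visible of it).
The state is a dict: "time_s": time; "joints": joint angles; "joint_velocities": joint speeds; "effort": joint torques, N m; "tcp_pos": TCP position; "ee_rot": TCP orientation; "wrist_force": force on the tool from outside, world axes, zero at the start; "moment": the same for the moment, N m; "gripper_width": opening from 0.0 (shut) to 1.0 (fully open).
Only numpy, scipy, OpenCV 4.12 (cv2) and the standard library are available. Lean on these libraries where they do the work, as an engineer would, in place of code of your own. Each camera call takes 0.05 s, during which the arm holds its last target.

## Working session

There is one attempt and no reset: what is moved stays moved. The work goes in short steps, Python scripts to look and compute and a tool call to move; the robot and the scene stay as the last step left them, time stands still between calls to the robot, and variables do not carry over. Pictures are saved under pics/ and viewed, and the job is handed in when it is done.

Besides the shell and the picture viewer there is one more tool, called after "Emit:" as name(argument=value, ...) on one line, values as JSON. play_rows: Moves the arm, as the interface text tells. Its arguments: {"type":"object","properties":{"deltas":{"type":"array","items":{"type":"array","items":{"type":"number"}}}},"required":["deltas"]}

```bash
mkdir -p pics; cat > h.py <<'E'
import numpy as np, cv2
from station import r
def save(name,fn):
    c=r.capture(name); cv2.imwrite('pics/'+fn,c['pixels'][:,:,::-1]); return c
def ray(c,uv,z,tcp=None,rot=None):
    K=np.array(c['camera_matrix']); 
    p=np.array([(uv[0]-K[0,2])/K[0,0],(uv[1]-K[1,2])/K[1,1]]); q=p.copy()
    for _ in range(30): q=p/(1+c['k1']*(q@q))
    d=np.array([q[0],q[1],1.])
    if 'R' in c: R=np.array(c['R']);o=-R.T@np.array(c['t']);d=R.T@d
    else:
        T=np.array(c['T_tool_cam']);o=tcp+rot@T[:3,3];d=rot@T[:3,:3]@d
    return o+d*(z-o[2])/d[2]
def proj(c,X):
    K=np.array(c['camera_matrix']);x=np.array(c['R'])@X+np.array(c['t']);q=x[:2]/x[2];q=q*(1+c['k1']*(q@q));return K[0,0]*q[0]+K[0,2],K[1,1]*q[1]+K[1,2]
E
python3 - <<'E'
from h import *
s=r.sense();print(s,r.pinch_z)
for n in ['scene','side','wrist']:
    c=save(n,n+'0.png')
    for t in ['wheel_a','red_center','yellow_center']:
        for d in r.spot_in(n,t): print(n,t,np.round(d['centre'],4),round(d['score'],2))
print(c['T_tool_cam'])
E
```

```text
{'time_s': 0.0, 'joints': array([ 7.84745861e+01,  2.20910788e+01,  3.78879450e-01, -2.85809697e-02,
       -6.84108617e+01, -1.48168684e+01]), 'joint_velocities': array([ 0.04453768,  0.006467  ,  0.02868488, -0.03268151,  0.00999922,
       -0.14883996]), 'effort': array([-5.42220841e-04, -3.90659022e+01,  1.87399399e+01,  4.21969324e+00,
        1.09592066e-02, -1.96191199e-04]), 'tcp_pos': array([0.2770463 , 0.55956316, 0.22145117]), 'ee_rot': array([[ 8.96077579e-01, -4.43896601e-01, -8.83615507e-04],
       [-4.43897469e-01, -8.96075326e-01, -2.01179282e-03],
       [ 1.01241941e-04,  2.19495713e-03, -9.99997586e-01]]), 'wrist_force': array([ 0.29256418,  0.28837705, -0.12365846]), 'moment': array([-0.02276713, -0.0321294 ,  0.07487714]), 'gripper_width': 1.0000422893888385} 0.0187
scene wheel_a [0.2812 0.4117 0.06  ] 0.71
scene wheel_a [ 0.4931 -0.274   0.0563] 0.68
scene wheel_a [ 0.3581 -0.0095  0.0552] 0.67
scene wheel_a [0.281  0.2263 0.0595] 0.65
scene wheel_a [0.49   0.2101 0.0583] 0.6
scene red_center [ 0.4985 -0.007   0.02  ] 0.58
scene red_center [0.491  0.2135 0.0585] 0.34
scene yellow_center [ 0.6721 -0.0374  0.0229] 0.55
side wheel_a [0.4756 0.2044 0.0555] 0.64
side wheel_a [ 0.4729 -0.2806  0.0557] 0.63
side wheel_a [ 0.337  -0.0208  0.0575] 0.63
side red_center [ 0.4899 -0.0095  0.0241] 0.83
wrist wheel_a [0.269  0.4257 0.0571] 0.8
wrist wheel_a [0.2802 0.2913 0.0561] 0.72
[[-8.92764142e-04 -9.62438670e-01 -2.71497716e-01  7.47634257e-02]
 [ 9.99999574e-01 -7.95446244e-04 -4.68495787e-04 -4.07791892e-06]
 [ 2.34936624e-04 -2.71498018e-01  9.62438970e-01 -1.62656228e-01]
 [ 0.00000000e+00  0.00000000e+00  0.00000000e+00  1.00000000e+00]]
```

View pics/scene0.png

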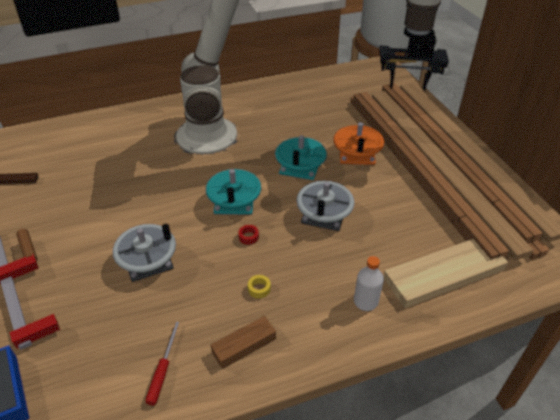

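View pics/side0.png

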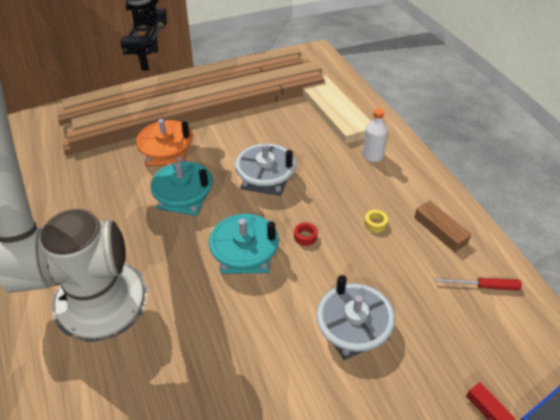

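View pics/wrist0.png

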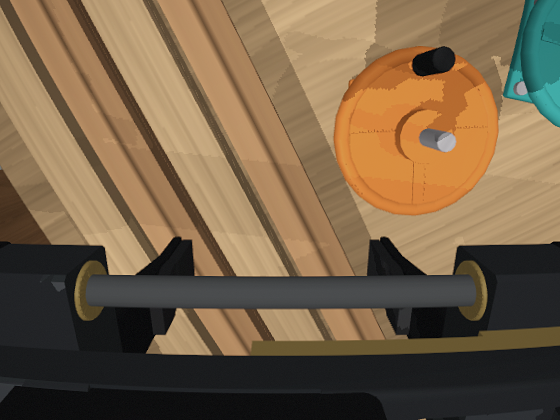

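The grey wheels, which are the ones I want, are at scene (325,200) and (145,247). The look-alikes are turquoise at (233,190) and (301,157), and orange at (358,145). The red ring is at (249,234); other red things are the clamp at (15,268) and the screwdriver at (160,380). The yellow ring is at (259,286). Next I'll take close crops for the spindle and handle tops.

```bash
python3 - <<'E'
import cv2,numpy as np
a=cv2.imread('pics/scene0.png');b=cv2.imread('pics/side0.png')
def cr(i,x,y,w=80,h=60): return cv2.resize(i[y:y+h,x:x+w],None,fx=5,fy=5,interpolation=cv2.INTER_CUBIC)
cv2.imwrite('pics/crop1.png',np.vstack([np.hstack([cr(a,290,170),cr(a,105,215)]),np.hstack([cr(b,225,130),cr(b,315,265)])]))
E
```

```text
(no output)
```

View pics/crop1.png

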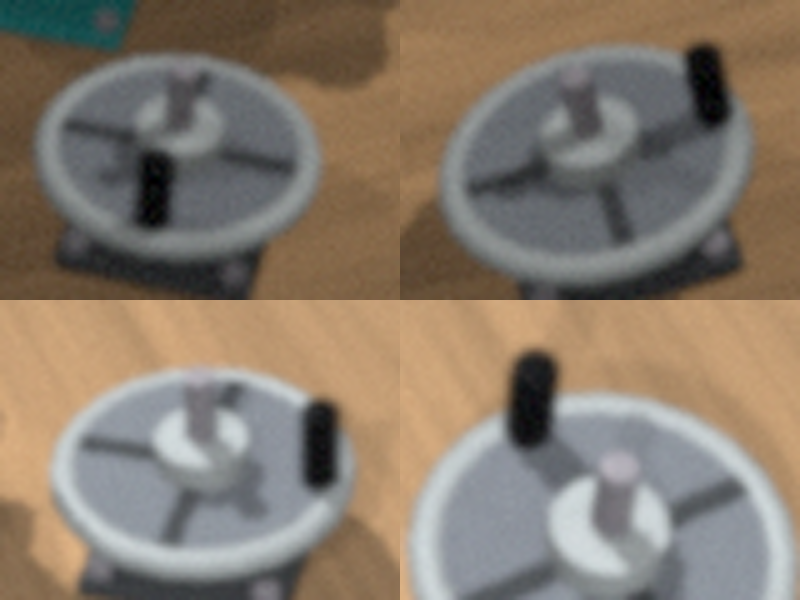

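```bash
python3 - <<'E'
from h import *
a=r.capture('scene');b=r.capture('side')
for n,pa,pb,z in [('Lsp',(326.6,184.8),(265,145),.115),('Rsp',(140,229.6),(358.6,297),.115),('Lh',(321,202),(289,151.4),.105),('Rh',(165.6,225),(342,277),.105)]:
    print(n,ray(a,pa,z),ray(b,pb,z))
for cam,c in(('scene',a),('side',b)):
    px=c['pixels'].astype(int);m=(px[...,0]>90)&(px[...,1]<50)&(px[...,2]<50)
    for d in r.cut_out(cam,'red_center')[:2]:
        v,u=np.nonzero(d['region']);print(cam,d['score'],u.mean(),v.mean(),ray(c,(u.mean(),v.mean()),.014))
    for d in r.cut_out(cam,'yellow_center')[:2]:
        v,u=np.nonzero(d['region']);print(cam,d['score'],u.mean(),v.mean(),ray(c,(u.mean(),v.mean()),.014))
E
```

```text
Lsp [0.48448118 0.21741604 0.115     ] [0.48030475 0.21415022 0.115     ]
Rsp [ 0.48163605 -0.2739429   0.115     ] [ 0.4820946  -0.27619546  0.115     ]
Lh [0.53101283 0.18214836 0.105     ] [0.53016911 0.17946034 0.105     ]
Rh [ 0.47708377 -0.21157388  0.105     ] [ 0.47809764 -0.21484009  0.105     ]
scene 0.72 248.24786324786325 234.4814814814815 [ 0.49388249 -0.00670126  0.014     ]
scene 0.82 257.7408536585366 285.7621951219512 [ 0.66488397 -0.03590106  0.014     ]
scene 0.48 144.20284399832707 247.0008364700962 [ 0.44480352 -0.27587169  0.014     ]
side 0.94 305.2964705882353 234.41647058823528 [ 0.49108096 -0.01245309  0.014     ]
side 0.95 375.3837209302326 220.62093023255815 [ 0.66464816 -0.03752311  0.014     ]
```

```bash
cat >> h.py <<'E'
def to(*P):
    s=r.sense();R=np.array(s['ee_rot']);p=np.array(s['tcp_pos'])
    print('t',s['time_s'],'tcp',p.round(4),'yaw',np.degrees(np.arctan2(R[1,0],R[0,0])).round(2),'F',np.round(s['wrist_force'],1),'g',round(s['gripper_width'],3))
    for X in P: print(X,'->',((R.T@(np.array(X)-p))/.025).round(2))
E
python3 -c "
from h import *
to([.552,.22,.15],[.552,.22,.085],[.519,.153,.085])
b=r.capture('side');print(ray(b,(373,158),0),ray(b,(379,112),.1),ray(b,(379,112),.13))"
```

```text
t 0.9 tcp [0.2773 0.5601 0.2226] yaw -26.35 F [0.5 1.1 0.2] g 1.001
[0.552, 0.22, 0.15] -> [15.88  7.31  2.9 ]
[0.552, 0.22, 0.085] -> [15.88  7.31  5.5 ]
[0.519, 0.153, 0.085] -> [15.89 10.3   5.5 ]
[7.81680515e-01 1.80948712e-01 1.11022302e-16] [0.82499885 0.24601809 0.1       ] [0.80087188 0.2109679  0.13      ]
```

Emit:
play_rows(deltas=[[1.6,0.7,0.3,0,0,0,0],[3.2,1.5,0.6,0,0,0,0],[4.8,2.2,0.9,0,0,0,0],[6.4,2.9,1.2,0,0,0,0],[8.0,3.7,1.5,0,0,0,0],[9.6,4.4,1.8,0,0,0,0],[11.2,5.1,2.1,0,0,0,0],[12.8,5.9,2.3,0,0,0,0],[14.4,6.6,2.6,0,0,0,0],[15.9,7.3,2.9,0,0,0,0],[15.9,7.3,4.2,0,0,0,0],[15.9,7.3,5.5,0,0,0,0]])

```text
time_s: 2.15
tcp_pos: [0.554, 0.2191, 0.085]
ee_rot: [[0.895, -0.446, 0.002], [-0.446, -0.895, 0.002], [0.001, -0.003, -1.0]]
wrist_force: [-0.6, 0.7, -0.6]
gripper_width: 0.031
```

```bash
python3 -c "
from h import *
to([.552,.22,.085],[.519,.153,.085])
b=save('side','s1.png')
b=save('scene','c1.png')"
```

```text
t 2.15 tcp [0.554  0.2191 0.085 ] yaw -26.51 F [-0.6  0.7 -0.6] g 0.031
[0.552, 0.22, 0.085] -> [-0.09  0.   -0.  ]
[0.519, 0.153, 0.085] -> [-0.07  2.99 -0.01]
```

View pics/s1.png

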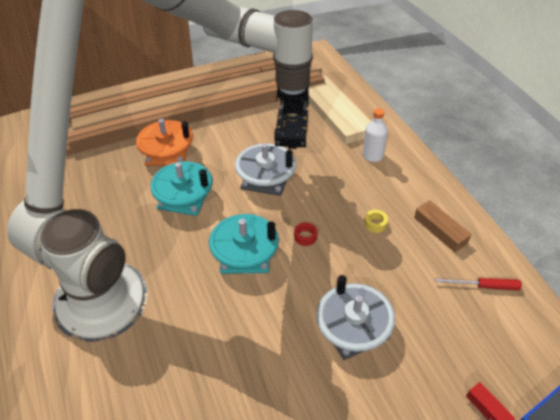

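View pics/c1.png

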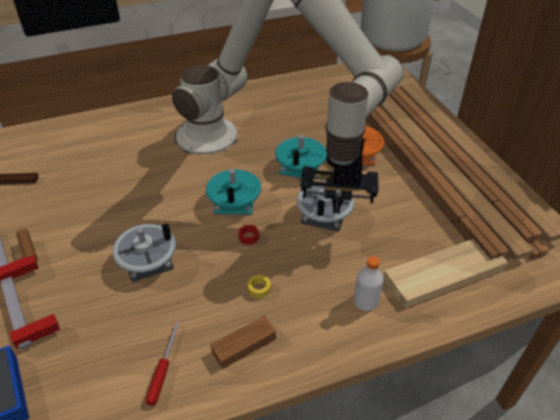

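Emit:
play_rows(deltas=[[0,0.6,0,0,0,0,0],[0,1.3,0,0,0,0,0],[0,2.0,0,0,0,0,0],[0,2.7,0,0,0,0,0],[0.1,3.2,0,0,0,0,0],[0.8,3.2,0,0,0,0,0],[0.8,3.2,-1.5,0,0,0,0],[0.8,3.2,-3,0,0,0,0]])

```text
time_s: 3.05
tcp_pos: [0.535, 0.1388, 0.1616]
ee_rot: [[0.896, -0.444, -0.0], [-0.444, -0.896, -0.001], [0.0, 0.001, -1.0]]
wrist_force: [2.3, 0.6, 0.5]
gripper_width: 0.006
```

```bash
python3 -c "
from h import *
to()
for i in range(4):
  b=save('side','p%d.png'%i); a=save('scene','q%d.png'%i)
import numpy as np
I=[cv2.imread('pics/p%d.png'%i)[110:230,200:340] for i in range(4)];J=[cv2.imread('pics/q%d.png'%i)[150:270,260:400] for i in range(4)]
cv2.imwrite('pics/push1.png',cv2.resize(np.vstack([np.hstack(I),np.hstack(J)]),None,fx=1.4,fy=1.4))"
```

```text
t 3.05 tcp [0.535  0.1388 0.1616] yaw -26.35 F [2.3 0.6 0.5] g 0.006
```

View pics/push1.png

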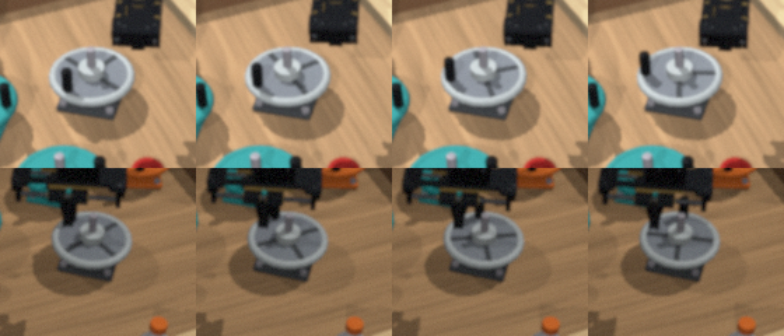

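```bash
python3 -c "
from h import *
to([.47,-.01,.15])"
```

```text
t 3.45 tcp [0.5343 0.1392 0.1592] yaw -26.34 F [-0.3  0.  -0.6] g 0.007
[0.47, -0.01, 0.15] -> [0.34 6.49 0.38]
```

Emit:
play_rows(deltas=[[0,1.0,0,0,0,-0.7,80],[0,2.3,0,0,0,-1.5,80],[0,3.6,0.2,0,0,-2.6,80],[0.2,4.9,0.4,0,0,-3.8,80],[0.3,6.0,0.4,0,0,-4.8,80],[0.3,6.5,0.4,0,0,-5.3,80],[0.3,6.5,0.4,0,0,-5.3,80],[0.3,6.5,0.4,0,0,-5.3,80]])

```text
time_s: 4.25
tcp_pos: [0.4697, -0.0093, 0.1497]
ee_rot: [[1.0, 0.002, -0.0], [0.002, -1.0, -0.0], [-0.0, 0.0, -1.0]]
wrist_force: [0.1, -0.7, 0.1]
gripper_width: 0.651
```

```bash
python3 -c "
from h import *
to()
s=r.sense();c=save('wrist','w1.png');p=s['tcp_pos'];R=s['ee_rot']
px=c['pixels'].astype(int)
for d in r.spot_in('wrist','red_center'): print(d)
for d in r.cut_out('wrist','red_center')[:1]:
  m=d['region'];v,u=np.nonzero(m);cs,_=cv2.findContours(m.astype(np.uint8),0,1);k=max(cs,key=cv2.contourArea);e=cv2.fitEllipse(k);print(e,u.mean(),v.mean());print(ray(c,e[0],.02,p,R),ray(c,e[0],.014,p,R))
b=save('side','p9.png')
"
```

```text
t 4.25 tcp [ 0.4697 -0.0093  0.1497] yaw 0.09 F [ 0.1 -0.7  0.1] g 0.651
{'centre': [0.4899, -0.003, 0.0251], 'score': 0.78}
{'centre': [0.4862, 0.1776, 0.0603], 'score': 0.67}
((277.30181884765625, 165.72833251953125), (65.98761749267578, 68.03622436523438), 18.773252487182617) 277.0947455523376 166.66694249069093
[ 0.49320278 -0.00683896  0.02      ] [ 0.49215025 -0.00678757  0.014     ]
```

View pics/w1.png

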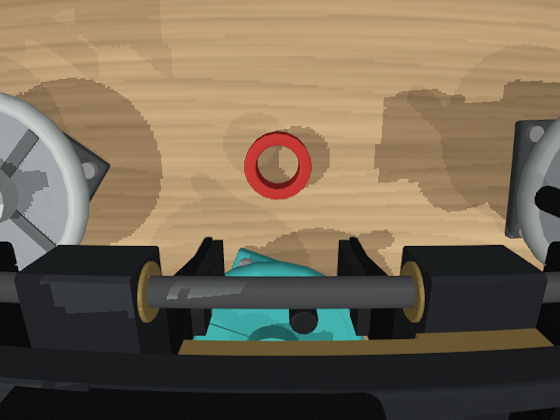

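View pics/p9.png

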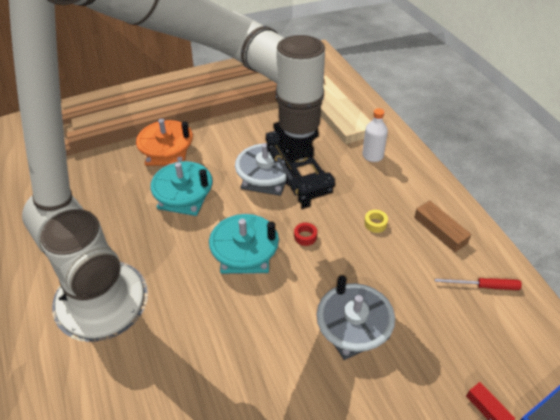

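```bash
python3 -c "
from h import *
s=r.sense();c=r.capture('wrist');print(ray(c,(303,320),.105,s['tcp_pos'],s['ee_rot']))
a=r.capture('scene');print(ray(a,(231,190),.105))
to([.493,-.007,.15],[.493,-.007,.005])"
```

```text
[ 0.4034902  -0.02419042  0.105     ]
[ 0.40742512 -0.02347049  0.105     ]
t 4.55 tcp [ 0.4698 -0.0088  0.1499] yaw 0.19 F [-0.2  0.5  1.3] g 0.886
[0.493, -0.007, 0.15] -> [ 0.93 -0.07 -0.  ]
[0.493, -0.007, 0.005] -> [ 0.93 -0.07  5.8 ]
```

Emit:
play_rows(deltas=[[0.5,0,0,0,0,0,80],[0.95,-0.07,0.4,0,0,0,80],[0.95,-0.07,1.5,0,0,0,80],[0.95,-0.07,2.8,0,0,0,80],[0.95,-0.07,4.1,0,0,0,80],[0.95,-0.07,5.2,0,0,0,80],[0.95,-0.07,5.8,0,0,0,80],[0.95,-0.07,5.8,0,0,0,45],[0.95,-0.07,5.8,0,0,0,45],[0.95,-0.07,5.8,0,0,0,45],[0.95,-0.07,5.8,0,0,0,45],[0.95,-0.07,5.8,0,0,0,45]])

```text
time_s: 5.75
tcp_pos: [0.4943, -0.0073, 0.0061]
ee_rot: [[1.0, 0.003, 0.003], [0.003, -1.0, 0.001], [0.003, -0.001, -1.0]]
wrist_force: [0.2, 1.1, 2.8]
gripper_width: 0.637
```

Emit:
play_rows(deltas=[[0,0,0,0,0,0,45],[0,0,0,0,0,0,45],[0,0,-1,0,0,0,45],[0,0,-2.5,0,0,0,45],[0,0,-4,0,0,0,45],[0,0,-5.5,0,0,0,45],[0,0,-6.6,0,0,0,45],[0,0,-6.6,0,0,0,45]])

```text
time_s: 6.55
tcp_pos: [0.4956, -0.0071, 0.1742]
ee_rot: [[1.0, 0.003, 0.009], [0.003, -1.0, 0.002], [0.009, -0.002, -1.0]]
wrist_force: [-0.5, 0.3, -1.1]
gripper_width: 0.639
```

```bash
python3 -c "
from h import *
to([.482,-.235,.17],[.482,-.275,.17],[.482,-.275,.082])
c=save('wrist','w2.png')
"
```

```text
t 6.55 tcp [ 0.4956 -0.0071  0.1742] yaw 0.19 F [-0.5  0.3 -1.1] g 0.639
[0.482, -0.235, 0.17] -> [-0.57  9.11  0.15]
[0.482, -0.275, 0.17] -> [-0.58 10.71  0.14]
[0.482, -0.275, 0.082] -> [-0.61 10.72  3.66]
```

View pics/w2.png

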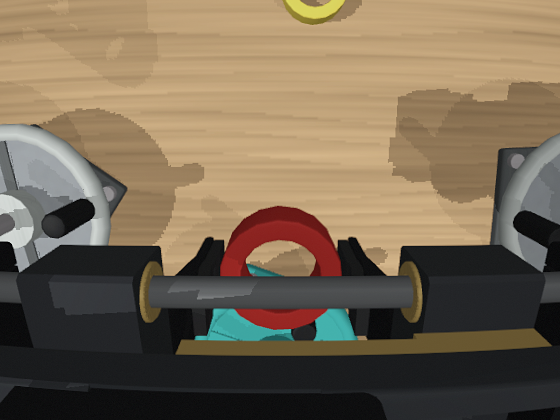

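```bash
python3 -c "
from h import *
to([.452,-.223,.17])"
```

```text
t 6.6 tcp [ 0.4939 -0.0073  0.1717] yaw 0.14 F [-0.4 -0.2 -0.7] g 0.637
[0.452, -0.223, 0.17] -> [-1.7   8.62  0.05]
```

Emit:
play_rows(deltas=[[-0.1,0.6,0,0,0,0.8,45],[-0.3,1.7,0,0,0,2.2,45],[-0.5,2.8,0,0,0,3.7,45],[-0.7,3.9,0,0,0,5.2,45],[-0.9,5.0,0,0,0,6.7,45],[-1.1,6.1,0,0,0,8.2,45],[-1.4,7.1,0,0,0,9.7,45],[-1.6,8.0,0,0,0,11,45],[-1.7,8.6,0,0,0,12,45],[-1.7,8.6,0,0,0,12,45],[-1.7,8.6,0,0,0,12,45]])

```text
time_s: 7.7
tcp_pos: [0.4504, -0.2225, 0.1686]
ee_rot: [[0.503, -0.864, -0.003], [-0.864, -0.503, 0.001], [-0.002, 0.002, -1.0]]
wrist_force: [0.7, 0.1, -1.8]
gripper_width: 0.639
```

```bash
python3 -c "
from h import *
to([.482,-.275,.17])
c=save('wrist','w3.png');b=save('side','s3.png')
"
```

```text
t 7.7 tcp [ 0.4504 -0.2225  0.1686] yaw -59.82 F [ 0.7  0.1 -1.8] g 0.639
[0.482, -0.275, 0.17] -> [ 2.45 -0.04 -0.06]
```

View pics/w3.png

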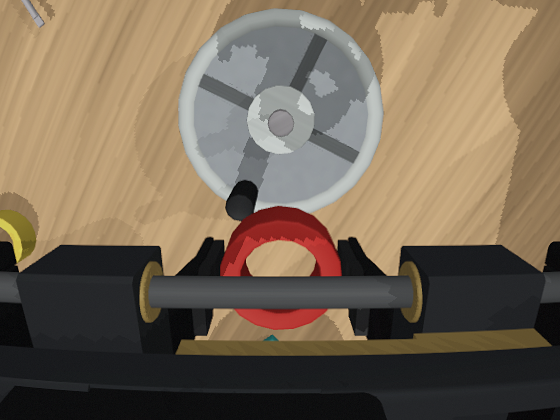

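View pics/s3.png

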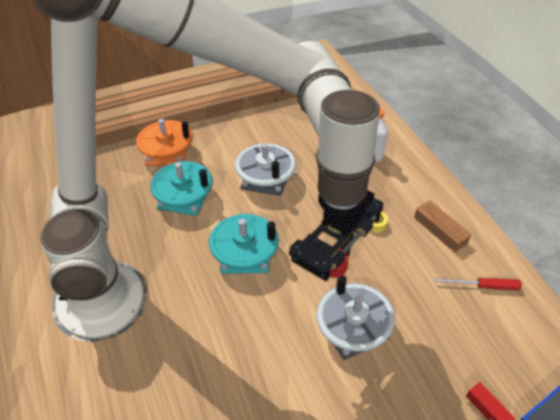

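```bash
python3 -c "
from h import *
s=r.sense();c=r.capture('wrist');p=s['tcp_pos'];R=s['ee_rot']
X=ray(c,(281,123),.115,p,R);print(X, ray(c,(241,205),.105,p,R))
# ring centre in tool frame from top rim: leftmost 221,rightmost 341, top 207, bottom ~329
T=np.array(c['T_tool_cam']);print(ray(c,(281,266),p[2]+.019,p,R),p)
to([X[0],X[1],.17],[X[0],X[1],.081])"
```

```text
[ 0.48240792 -0.27607313  0.115     ] [ 0.47818528 -0.21612314  0.105     ]
[ 0.45352998 -0.22611742  0.1882863 ] [ 0.45104727 -0.22203135  0.1692863 ]
t 7.85 tcp [ 0.4512 -0.222   0.1695] yaw -59.75 F [ 0.4  0.1 -0.9] g 0.638
[np.float64(0.48240791540177436), np.float64(-0.2760731294131491), 0.17] -> [ 2.5   0.01 -0.02]
[np.float64(0.48240791540177436), np.float64(-0.2760731294131491), 0.081] -> [2.5  0.01 3.54]
```

Emit:
play_rows(deltas=[[0.5,0,0,0,0,0,45],[1.3,0,0,0,0,0,45],[2.1,0,0,0,0,0,45],[2.43,0,0,0,0,0,45],[2.43,0,0.3,0,0,0,45],[2.43,0,1.0,0,0,0,45],[2.43,0,1.8,0,0,0,45],[2.43,0,2.5,0,0,0,45],[2.43,0,3.0,0,0,0,45],[2.43,0,3.3,0,0,0,45],[2.43,0,3.46,0,0,0,45],[2.43,0,3.46,0,0,0,45]])

```text
time_s: 9.05
tcp_pos: [0.4819, -0.2751, 0.0834]
ee_rot: [[0.503, -0.865, -0.0], [-0.865, -0.503, 0.0], [-0.0, 0.0, -1.0]]
wrist_force: [-0.1, -0.2, -0.9]
gripper_width: 0.636
```

```bash
python3 -c "
from h import *
to([.4824,-.276,.081])
c=save('wrist','w4.png');b=save('side','s4.png')
cv2.imwrite('pics/s4c.png',cv2.resize(b['pixels'][220:370,270:430,::-1],None,fx=4,fy=4))
"
```

```text
t 9.05 tcp [ 0.4819 -0.2751  0.0834] yaw -59.83 F [-0.1 -0.2 -0.9] g 0.636
[0.4824, -0.276, 0.081] -> [0.04 0.   0.1 ]
```

View pics/w4.png

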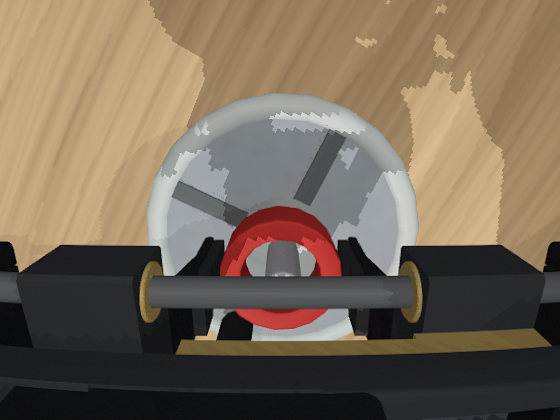

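View pics/s4c.png

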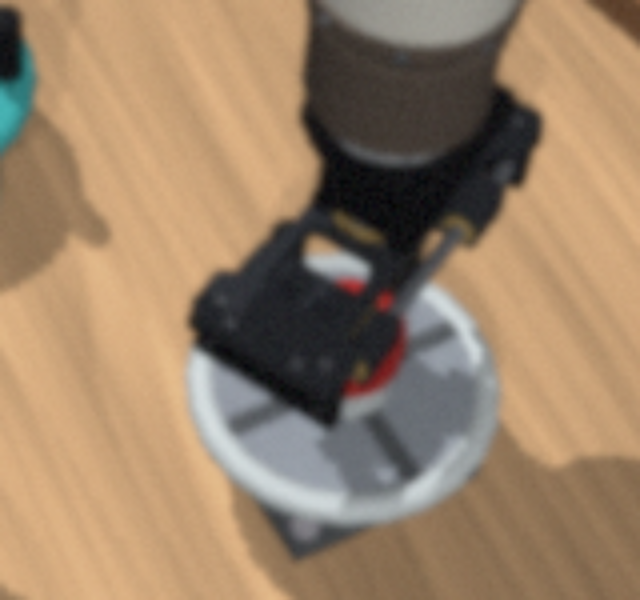

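Emit:
play_rows(deltas=[[0,0,0.06,0,0,0,45],[0,0,0.1,0,0,0,45],[0,0,0.1,0,0,0,58],[0,0,0.1,0,0,0,62],[0,0,0.1,0,0,0,68],[0,0,0.1,0,0,0,68],[0,0,0.1,0,0,0,68],[0,0,-0.4,0,0,0,68],[0,0,-1.4,0,0,0,68],[0,0,-2.8,0,0,0,68],[0,0,-4,0,0,0,68],[0,0,-4,0,0,0,68]])

```text
time_s: 10.35
tcp_pos: [0.4849, -0.2765, 0.1897]
ee_rot: [[0.503, -0.864, 0.011], [-0.864, -0.503, -0.004], [0.009, -0.007, -1.0]]
wrist_force: [0.2, -0.3, 0.1]
gripper_width: 0.785
```

```bash
python3 -c "
from h import *
to([.4,-.16,.18])
c=save('wrist','w5.png');b=save('side','s5.png');a=save('scene','c5.png')
f=lambda i,y,x:cv2.resize(i['pixels'][y:y+120,x:x+120,::-1],(400,400),interpolation=2)
cv2.imwrite('pics/s5c.png',np.hstack([f(b,250,300),f(a,190,90)]))
cv2.imwrite('pics/s5L.png',np.hstack([f(b,110,200),f(a,150,260)]))
"
```

```text
t 10.35 tcp [ 0.4849 -0.2765  0.1897] yaw -59.79 F [ 0.2 -0.3  0.1] g 0.785
[0.4, -0.16, 0.18] -> [-5.74  0.59  0.33]
```

View pics/s5c.png

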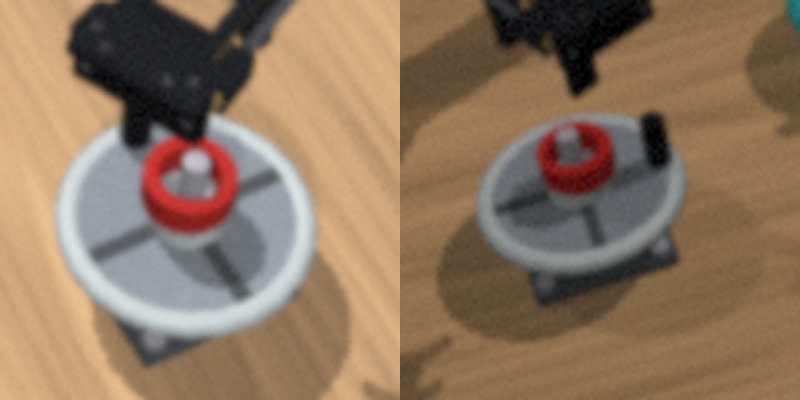

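View pics/s5L.png

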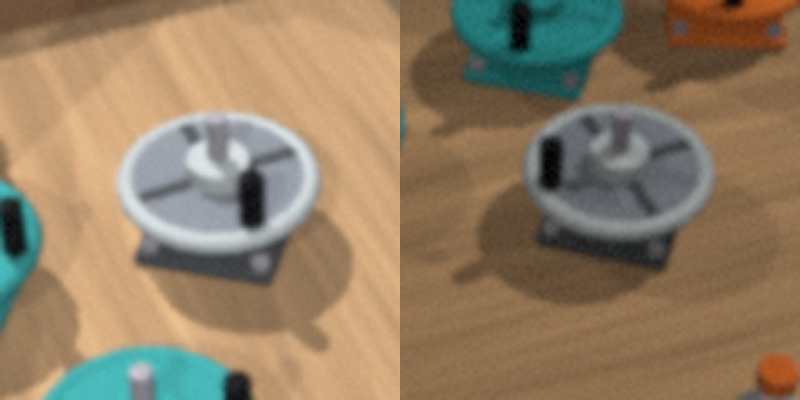

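View pics/w5.png

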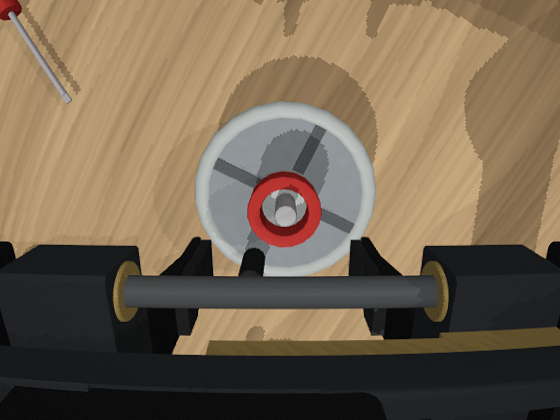

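```bash
python3 -c "
from h import *
s=r.sense();c=r.capture('wrist');print(ray(c,(284.5,210),.099,s['tcp_pos'],s['ee_rot']))
b=save('side','s6.png');a=save('scene','c6.png');print(np.abs(b['pixels'][140:200,225:310].astype(int)-cv2.imread('pics/s5.png')[140:200,225:310,::-1]).mean())
f=lambda i,y,x:cv2.resize(i['pixels'][y:y+60,x:x+80,::-1],(400,300),interpolation=2)
cv2.imwrite('pics/s6L.png',np.hstack([f(b,130,230),f(a,170,290)]))
to()"
```

```text
[ 0.47870901 -0.27528275  0.099     ]
1.691045751633987
t 10.65 tcp [ 0.4812 -0.275   0.1825] yaw -59.85 F [-0.9 -0.1 -1. ] g 0.779
```

View pics/s6L.png

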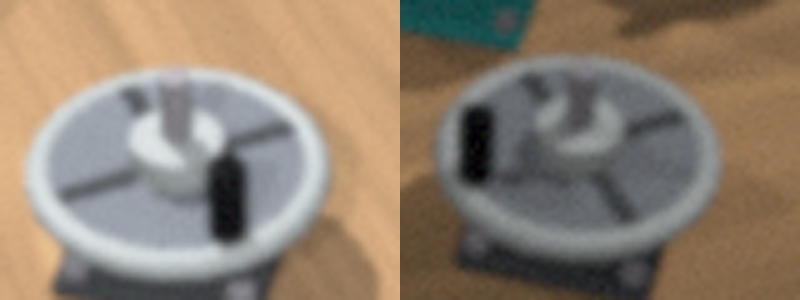

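```bash
python3 -c "
from h import *
a=r.capture('scene');b=r.capture('side')
print(ray(b,(275.6,161.4),.105),ray(a,(306,192),.105))"
```

```text
[0.48567783 0.15731339 0.105     ] [0.48216934 0.16006332 0.105     ]
```

```bash
python3 -c "
from h import *
to([.532,.154,.17])"
```

```text
t 10.75 tcp [ 0.4814 -0.2751  0.1826] yaw -59.85 F [-0.1  0.2  0. ] g 0.778
[0.532, 0.154, 0.17] -> [-13.82 -10.37   0.51]
```

Emit:
play_rows(deltas=[[-0.7,-0.5,0,0,0,0,0],[-2.0,-1.5,0,0,0,0.6,0],[-3.5,-2.6,0,0,0,1.3,0],[-5.0,-3.7,0,0,0,2.0,0],[-6.5,-4.9,0.1,0,0,2.8,0],[-8.0,-6.0,0.2,0,0,3.6,0],[-9.5,-7.1,0.3,0,0,4.4,0],[-11.0,-8.2,0.4,0,0,5.0,0],[-12.4,-9.3,0.5,0,0,5.6,0],[-13.5,-10.1,0.5,0,0,6.0,0],[-13.8,-10.4,0.5,0,0,6.0,0],[-13.8,-10.4,0.5,0,0,6.0,0]])

```text
time_s: 11.95
tcp_pos: [0.5335, 0.1548, 0.1703]
ee_rot: [[0.005, -1.0, -0.001], [-1.0, -0.005, -0.001], [0.001, 0.001, -1.0]]
wrist_force: [-0.1, 0.4, -0.9]
gripper_width: 0.005
```

```bash
python3 -c "
from h import *
b=save('side','s7.png')
f=lambda i,y,x:cv2.resize(i['pixels'][y:y+60,x:x+80,::-1],(400,300),interpolation=2)
cv2.imwrite('pics/s7L.png',np.hstack([f(b,130,230),f(b,265,315)]))
to([.532,.154,.085],[.45,.154,.085])"
```

```text
t 12.0 tcp [0.5331 0.1536 0.1704] yaw -89.79 F [ 0.3 -0.5 -0.3] g 0.004
[0.532, 0.154, 0.085] -> [-0.02  0.04  3.42]
[0.45, 0.154, 0.085] -> [-0.03  3.32  3.42]
```

View pics/s7L.png

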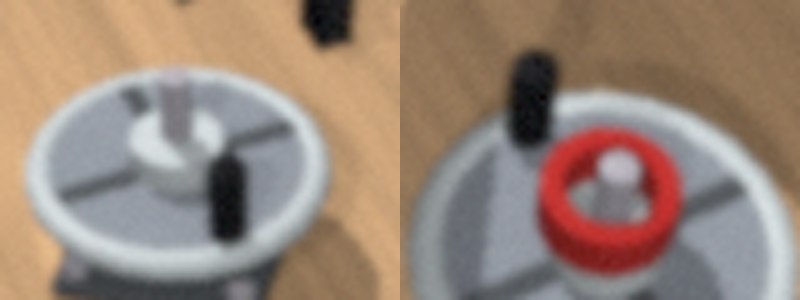

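Emit:
play_rows(deltas=[[0,0,1.2,0,0,0,0],[0,0,2.6,0,0,0,0],[0,0,3.4,0,0,0,0],[0,0,3.4,0,0,0,0],[0,0.6,3.4,0,0,0,0],[0,1.3,3.4,0,0,0,0],[0,2.0,3.4,0,0,0,0],[0,2.7,3.4,0,0,0,0],[0.1,3.2,3.4,0,0,0,0],[0.8,3.2,3.3,0,0,0,0],[0.9,3.2,1.8,0,0,0,0],[0.9,3.2,0,0,0,0,0]])

```text
time_s: 13.2
tcp_pos: [0.4524, 0.1291, 0.1716]
ee_rot: [[0.001, -1.0, -0.003], [-1.0, -0.001, -0.002], [0.002, 0.003, -1.0]]
wrist_force: [0.5, 0.6, -0.5]
gripper_width: 0.004
```

```bash
python3 -c "
from h import *
to()
for i in range(4): b=save('side','z%d.png'%i)
cv2.imwrite('pics/push2.png',cv2.resize(np.hstack([cv2.imread('pics/z%d.png'%i)[110:230,200:340] for i in range(4)]),None,fx=1.4,fy=1.4))"
```

```text
t 13.2 tcp [0.4524 0.1291 0.1716] yaw -89.92 F [ 0.5  0.6 -0.5] g 0.004
```

View pics/push2.png

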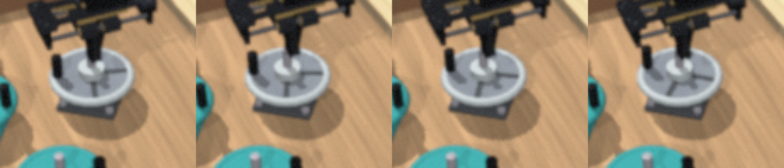

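View pics/z3.png

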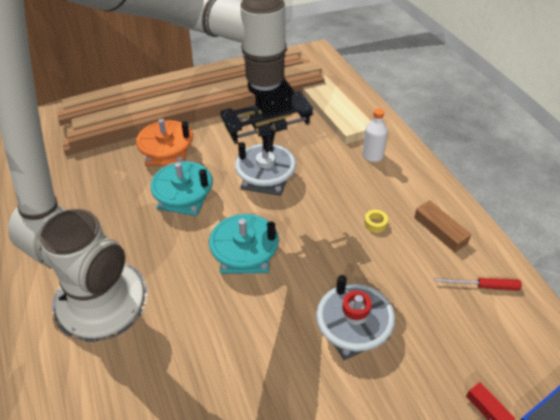

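Emit:
play_rows(deltas=[[0,0,-0.5,0,0,0,0],[0,0,-1,0,0,0,0],[0,0,-1,0,0,0,0],[0,0,-1,0,0,0,0],[0,0,-1,0,0,0,0],[0,0,-1,0,0,0,0]])

```text
time_s: 14.0
tcp_pos: [0.453, 0.1307, 0.1951]
ee_rot: [[0.003, -1.0, -0.002], [-1.0, -0.003, -0.001], [0.001, 0.002, -1.0]]
wrist_force: [0.4, 0.2, 0.1]
gripper_width: 0.002
```

```bash
python3 -c "
from h import *
to()
b=save('side','z8.png');b=save('side','z9.png')
print(r.spot_in('side','yellow_center')[:1])
cv2.imwrite('pics/push3.png',cv2.resize(np.hstack([cv2.imread('pics/z%d.png'%i)[110:230,200:340] for i in (3,8,9)]),None,fx=1.8,fy=1.8))
print(r.finish_job())"
```

```text
t 14.0 tcp [0.453  0.1307 0.1951] yaw -89.85 F [0.4 0.2 0.1] g 0.002
[{'centre': [0.6642, -0.0392, 0.0204], 'score': 0.8}]
the job is handed in; nothing more can be done
None
```

View pics/push3.png

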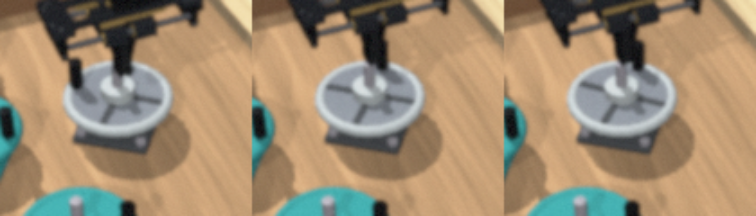

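I pushed the grey wheel on the robot's left (+y) and it kept turning after I let go, so it is the free one. I took the right-hand wheel to be the binding one without pushing it. I then set the red ring over the right-hand wheel's spindle and let go. Last, I gave the free wheel one more push and handed the job in at about 14 s.

- **Ring:** the pictures show it lying flat on the hub around the spindle. The wrist camera put its centre about 4 mm off the axis, which is within the roughly 10 mm of play in the bore.
- **Free wheel:** after the second push the pictures show it still turning with the arm clear of it. It was still turning at hand-in, about 1.5 s after release.
- **Yellow ring:** it was last seen at about (0.664, -0.039), against (0.665, -0.037) at the start, so it did not move.
- **Force:** the readings I took, at the end of each move, stayed under 3 N.

No check failed or disagreed.

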